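# Zero a jeweller's rolling mill and set it three clicks open

### The arm

A 6-joint arm with a two-finger parallel gripper is mounted at the origin on the work surface. World frame = base frame: x ahead of the robot, y to its left, z up, the work surface at z = 0. Lengths are in mm, angles in degrees, forces in N, time in s.
With the tool pointing down it reaches from about 275 to 825 mm from the base axis. Payload 5.2 kg.
Tool frame: the origin (TCP) lies midway between the tips of the shut fingers; the grasp point (between the pads) lies 19 mm behind it; z points along the fingers, y is the line along which they close (so a half turn about z gives the same grasp; the last joint's range is limited). The gripper opens to 93 mm and grips with 3 to 60 N. Pads are 15 mm wide; open, the fingers measure 128 mm over their backs; the gripper's body (75 mm by 188 mm) begins 65 mm behind the grasp point.
Start: joints at [57.135, 14.817, 87.949, -0, 77.235, -11.62], TCP at [199.277, 512.634, 218.653] pointing down, gripper open.
Joint ranges: [-179.93, 179.93], [-52.35, 119.4], [10.71, 147.94], [-69.91, 249.91], [12.55, 155.21], [-178.61, 178.61]. Speed limits (degrees/s): [147.25, 147.25, 180, 180, 180, 180].

### API

Orientations are given as a 3x3 rotation matrix whose columns are the frame's x, y, z axes.
In Python, from bench import ctrl, readout, viewer, sign_off, models gives the robot as it stands. Calls block until the motion is done:
- ctrl.reach(position, orientation): joint-space move of the TCP to a pose.
- ctrl.movel(position, rot=None, feed=150, f_stop=None): straight line of the TCP; rot=None keeps the orientation; feed is the mean speed in mm/s. With f_stop (N) it stops when the force on the tool has changed by that much, and returns True; else False.
- ctrl.movej(angles): joint-space move.
- ctrl.ungrasp() and ctrl.close_gripper(): open the fingers fully, or close them until they stop; the grip force is fixed at half the most.
- ctrl.sleep(seconds).
- ctrl.ik(position, orientation): joint angles nearest the present ones, or None.
- readout.read_state(): the state.
- viewer.get_image(name): name is "side" or "top"; returns the picture (400x640x3 uint8, blue, green, red); there is no depth.
- viewer.calibration(name): a dict with "fx", "fy", "cx", "cy" (pixels), "R" (3x3) and "t" (3): a world point X has camera coordinates R X + t. Camera axes: x right, y down, z forward; pixel columns grow to the right and rows downward; lengths in mm; the calibration is good to about 2 mm. A picture is of the moment at which its call begins. calibration takes no time and is no camera call.
A pose or a line that the arm cannot do raises ctrl.PlanningError and nothing moves.
- sign_off(): hands the job in; it is judged then, once.
Trained networks look in the newest picture that a camera, given by its name, has taken for a name from the list of things; names that differ only in an ending like _2 or _b are one class to them, and where a whole thing is asked for, a point or a joint stands for the part that bears it (a point fixed in the world has none). Each returns a list of dicts, best first, with "score" (0 to 1); they miss things now and then, are a little off and sometimes report something else, mostly with a low value. They report only what shows in the picture. A call takes as long as a camera call.
- models.spot_in(query, camera): "centre" ([x, y, z] in mm, in world coordinates, good to about 4 mm: the middle of the surface that is visible of it).
- models.regions_of(query, camera): "mask" (400x640 bool, what is visible of it).
The state is a dict: "time_s": time; "joint_positions": joint angles; "joint_vel": joint speeds; "tau": joint torques, N m; "tcp_pos": TCP position; "ee_rot": TCP orientation; "wrist_force": force on the tool from outside, world axes, zero at the start; "ft_torque": the same for the moment, N m; "opening": finger opening in mm; "grip_force": force on a finger pad.
Only numpy, scipy, OpenCV 4.12 (cv2) and the standard library are available. Lean on these libraries where they do the work, as an engineer would, in place of code of your own. Each camera call takes 0.05 s, during which the arm holds its last target. There are 200 camera calls.

### The job

Zero the rolling mill: turn the brass dial clockwise until you feel the rollers meet, gently, so that the black load pointer never gets into the red. Then open the dial exactly three clicks anticlockwise, and after that swing the red lock lever right over to the back of the mill. Leave the bottle, the dish and the mandrel stand where they are.

Things in the scene. Friction and masses are not known exactly. Their poses are not given: they have to be found in the camera images.
- mill: Blue bench rolling mill, bolted down; 150 x 260 mm foot, 200 mm high to its flat yoke top (100 mm in x, 250 mm in y). Origin: centre of its underside on the bench; z up; -x is its front, +x its back, y runs along the rollers. In this frame the dial axis is at (0, 50) mm and the lever pivot at (0, -85) mm. The crank sticks out at +y, below 90 mm.
- dial_axis (a point): Centre of the top face of the brass dial, on its upright axis, 238 mm above the bench; a fixed point of the mill that does not turn with the dial. The dial is a round ribbed knob, 42 mm diameter (44 over its ribs), from 4 to 38 mm above the yoke top; grip it across its diameter at any yaw. Clockwise seen from above closes the rollers, anticlockwise opens them.
- dial_notches (a point): Point on the dial axis at yoke top height (200 mm). 14 ribs, 14 clicks a turn: a click is one rib, 0.449 rad. No index mark; it starts 2 to 5 clicks open. It resists with up to about 0.15 Nm on leaving a notch, falling to nothing half way to the next, then pulls itself into that one; let go, it falls into the nearest notch.
- dial_stop (a point): The same point. In the last clockwise notch the rollers just meet (zero). Turning on from there works against a sprung stop besides the notch: 0.1 Nm at once and 2 Nm per rad, so about 0.25 Nm in all at the start and 0.5 Nm at 0.2 rad, where the red begins. Let go, it springs back to the zero notch.
- load_pointer (a joint): Black pointer lying flat on the yoke top at the front of the dial, turned by the sprung stop: rad, 0 = no load, lying on the white field; it grows as the dial is forced clockwise past the rollers' meeting (as many rad as the dial is past it). The red field begins at 0.20. It is too low to touch the fingers.
- roll_gap (a joint): Height of the upper steel roller, m: 0 where the rollers just meet (the dial's last clockwise notch), 0.0001 (0.1 mm) more for each click anticlockwise, so 0.0003 at three clicks. One reading is far coarser than a click: feel is the better guide.
- lock (a joint): Red lock lever on the yoke top, turning about a pivot along the mill's y, at mill (0, -85) mm: rad, 0 = leaning 0.5 rad to the front (open, as at the start), 1.0 = leaning 0.5 rad to the back (locked, its end stop). It takes about 1 to 2 N at the tip and stays where it is left. Locked: above 0.8.
- lock_tip (a point): Centre of the 26 mm ball at the free end of the red lock lever; it moves with the lever. The rod is 65 mm long from the pivot to here, the pivot 22 mm above the yoke top. Push the ball from its front; it swings over in an upright arc.
- flux_bottle: Amber bottle with a white cap, 40 mm diameter, 85 mm tall, standing loose; origin at the centre of its base. Bystander.
- dish: Small steel bowl, 84 mm across, 32 mm high, loose; origin at the centre of its base. Bystander.
- mandrel_stand: Dark steel stand, 72 mm round foot and a short post with a head, 84 mm high, loose; origin at the centre of its base. Bystander.

How it is judged (in metres and radians):
On the way, in this order (a step that is already met when the one before it is completed fails the run):
1. the dial is turned clockwise until the rollers meet (its last notch) (value of joint roll_gap below 2.5e-05 m and value of joint lock below 0.3 rad), for 0.2 s.
2. the dial is opened three clicks from there, the lever still unlocked (value of joint roll_gap between 0.000265 and 0.000335 m and value of joint lock below 0.3 rad), for 0.3 s.
At the end, for the whole second after the job is handed in: The dial rests in the third notch from the rollers' meeting (roller gap 0.3 mm, within 0.035 mm), the load pointer is back at no load (below 0.05 rad), and the lock lever is swung to the back (above 0.8 of its 1.0 rad) (value of joint roll_gap between 0.000265 and 0.000335 m and value of joint lock above 0.8 rad and value of joint load_pointer below 0.05 rad); the robot touches nothing.
It fails at once if the load pointer is driven into the red (rollers forced together) (value of joint load_pointer above 0.2 rad).
It fails at once if the flux bottle is moved by more than 20 mm or tipped (distance of flux_bottle from where it was at the start of the episode above 0.02 m or angle between flux_bottle's own z axis and vertical above 0.4 rad).
It fails at once if the dish is moved by more than 20 mm or tipped (distance of dish from where it was at the start of the episode above 0.02 m or angle between dish's own z axis and vertical above 0.4 rad).
It fails at once if the mandrel stand is moved by more than 20 mm or tipped (distance of mandrel_stand from where it was at the start of the episode above 0.02 m or angle between mandrel_stand's own z axis and vertical above 0.4 rad).
It also fails if it takes over 72 s, if anything falls off the work surface, if the arm or the gripper's body presses on something with over 40 N, if the wrist force passes 120 N, or if a joint passes its speed limit or range.

## Working session

There is one attempt and no reset: what is moved stays moved. The work goes in short steps, each a Python script; the robot and the scene stay as the last script left them, time stands still between calls to the robot, and variables do not carry over. Pictures are saved under pics/ and viewed, at most 10 in all, crops included, and the job is handed in when it is done.

```bash
mkdir -p pics; ls
python3 - <<'E'
from bench import ctrl, readout, viewer, models
import cv2
for c in ("side","top"):
    im=viewer.get_image(c); cv2.imwrite(f"pics/{c}0.png",im)
    k=viewer.calibration(c); print(c,k)
    for q in ("mill","dial_axis","dial_notches","lock_tip","lock","load_pointer","flux_bottle","dish","mandrel_stand"):
        try: print(q,[(r["centre"],round(r["score"],2)) for r in models.spot_in(q,c)[:2]])
        except Exception as e: print(q,e)
s=readout.read_state(); print(s)
E
```

```text
pics
side {'fx': 471.73062516465615, 'fy': 471.73062516465615, 'cx': 327.7168093452245, 'cy': 199.05592113653185, 'R': array([[ 0.90188628, -0.4318343 , -0.01096655],
       [-0.32600778, -0.6637728 , -0.6731453 ],
       [ 0.28340794,  0.6106757 , -0.73942892]]), 't': array([-513.02453501,  299.18384431, 1323.11275804])}
mill [([519.9, -76.5, 182.7], 0.77)]
dial_axis [([521.3, -69.4, 179.2], 0.88)]
dial_notches [([520.1, -73.2, 184.0], 0.85)]
lock_tip []
lock [([507.8, -87.9, 285.0], 0.49), ([520.5, -73.1, 181.2], 0.4)]
load_pointer []
flux_bottle [([471.0, 323.7, 47.0], 0.56)]
dish [([492.9, -376.8, 12.4], 0.88)]
mandrel_stand [([638.2, 330.4, 25.5], 0.88), ([503.2, -87.7, 285.6], 0.62)]
top {'fx': 493.59467753540673, 'fy': 493.59467753540673, 'cx': 316.006922583814, 'cy': 197.24400786979535, 'R': array([[-0.01417209, -0.99971175, -0.01937965],
       [-0.98423735,  0.01736448, -0.17599807],
       [ 0.17628385,  0.01657992, -0.98419973]]), 't': array([  27.38568377,  565.82038754, 1236.90928847])}
mill [([526.7, 3.6, 201.0], 0.71)]
dial_axis [([525.8, 1.9, 200.6], 0.81)]
dial_notc
[... 366 characters left out ...]
       7.72345589e+01, -1.16219345e+01]), 'joint_vel': array([-0.01280798, -0.00830821,  0.04040443, -0.00946709,  0.0965688 ,
       -0.01247338]), 'tau': array([-1.95358889e-04, -4.37204039e+01, -2.84309453e+01,  7.16462242e-02,
        3.12229386e-02, -6.12472172e-05]), 'tcp_pos': array([199.26683477, 512.61692407, 218.63371605]), 'ee_rot': array([[-9.32043882e-01,  3.62345415e-01, -5.30037089e-05],
       [ 3.62345417e-01,  9.32043882e-01, -2.68972836e-05],
       [ 3.96556752e-05, -4.42750996e-05, -9.99999998e-01]]), 'wrist_force': array([-0.47501038,  0.13197868, -0.34987273]), 'ft_torque': array([ 0.03196347,  0.01944406, -0.00077047]), 'grip_force': 0.0, 'opening': 93.12000807572974}
```

View pics/top0.png

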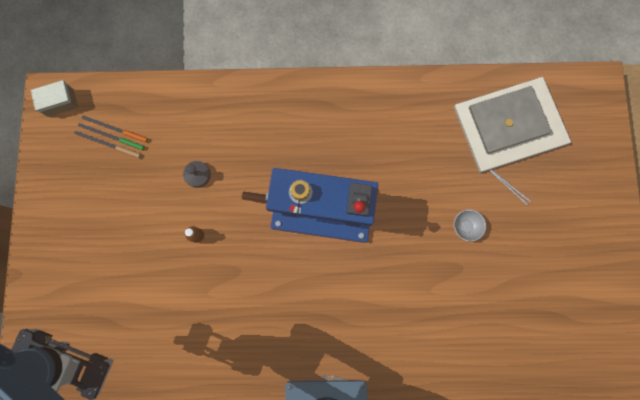

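View pics/side0.png

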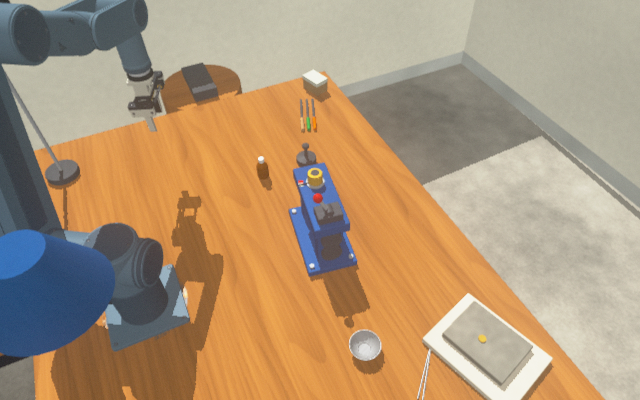

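The top picture shows the dial at (300,191), the red ball at (359,207), and the pointer's white and red field at (295,209). In the side picture the dial is at (315,177) and the ball at (318,198). Next I'll measure these by colour and triangulate.

```bash
cat > h.py <<'E'
import numpy as np, cv2
from bench import ctrl, readout, viewer, models
def ray(c,u,v):
    k=viewer.calibration(c); d=k["R"].T@np.array([(u-k["cx"])/k["fx"],(v-k["cy"])/k["fy"],1]); return -k["R"].T@k["t"],d/np.linalg.norm(d)
def onz(c,u,v,z):
    o,d=ray(c,u,v); return o+d*(z-o[2])/d[2]
def tri(a,b):
    A=np.zeros((3,3));B=np.zeros(3)
    for o,d in (ray("top",*a),ray("side",*b)):
        P=np.eye(3)-np.outer(d,d);A+=P;B+=P@o
    return np.linalg.solve(A,B)
def proj(c,X):
    k=viewer.calibration(c);p=k["R"]@X+k["t"];return np.array([k["fx"]*p[0]/p[2]+k["cx"],k["fy"]*p[1]/p[2]+k["cy"]])
E
python3 - <<'E'
from h import *
out=[]
R={}
for c,(u0,v0) in (("top",(325,200)),("side",(325,190))):
    im=cv2.imread(f"pics/{c}0.png"); hsv=cv2.cvtColor(im,cv2.COLOR_BGR2HSV)
    x0,y0=u0-70,v0-45; cr=im[y0:y0+90,x0:x0+140]; out.append(cv2.resize(cr,None,fx=5,fy=5,interpolation=cv2.INTER_CUBIC)[:, :])
    red=(cv2.inRange(hsv,(0,190,90),(5,255,255))|cv2.inRange(hsv,(174,190,90),(180,255,255)))
    m=np.zeros_like(red);m[y0:y0+90,x0:x0+140]=red[y0:y0+90,x0:x0+140]
    n,l,st,ce=cv2.connectedComponentsWithStats(m)
    for i in range(1,n):
        if st[i,4]>8: print(c,"red",st[i],ce[i])
    i=1+np.argmax(st[1:,4]);R[c]=ce[i]
    g=cv2.inRange(hsv,(16,80,90),(35,255,255));m=np.zeros_like(g);m[y0:y0+90,x0:x0+140]=g[y0:y0+90,x0:x0+140]
    n,l,st,ce=cv2.connectedComponentsWithStats(m)
    for i in range(1,n):
        if st[i,4]>30: print(c,"gold",st[i],ce[i])
    if c=="top":cv2.imwrite("pics/tc.png",out[0])
    else: cv2.imwrite("pics/sc.png",out[1])
print("ball",tri(R["top"],R["side"]), onz("top",*R["top"],279))
E
```

```text
Traceback (most recent call last):
ValueError: attempt to get argmax of an empty sequence
```

Run:
```python
from h import *
R={}
for c,(u0,v0) in (("top",(325,200)),("side",(325,200))):
    im=cv2.imread(f"pics/{c}0.png"); hsv=cv2.cvtColor(im,cv2.COLOR_BGR2HSV)
    x0,y0=u0-70,v0-45; sl=np.s_[y0:y0+90,x0:x0+140]
    cv2.imwrite(f"pics/{c[0]}c.png",cv2.resize(im[sl],None,fx=5,fy=5,interpolation=cv2.INTER_CUBIC))
    print(c,hsv[207,359] if c=="top" else hsv[198,318], hsv[191,300] if c=="top" else hsv[177,315])
    for nm,g in (("red",cv2.inRange(hsv,(0,140,70),(6,255,255))|cv2.inRange(hsv,(170,140,70),(180,255,255))),("gold",cv2.inRange(hsv,(17,80,90),(35,255,255)))):
        m=np.zeros_like(g);m[sl]=g[sl]
        n,l,st,ce=cv2.connectedComponentsWithStats(m)
        for i in range(1,n):
            if st[i,4]>12: print(c,nm,st[i],ce[i])
        if n>1: R[c+nm]=ce[1+np.argmax(st[1:,4])]
print(R); print("ball",tri(R["topred"],R["sidered"]), onz("top",*R["topred"],279))
```

```text
top [  1 183 188] [150   6  84]
top red [354 201  11  11  98] [359.02040816 206.13265306]
top red [290 205   4   6  17] [291.70588235 207.76470588]
top gold [291 180  19  21 221] [299.94570136 190.12669683]
side [  2 201 197] [ 24 176 239]
side red [313 193   9  10  69] [317.30434783 197.47826087]
side gold [308 168  15  18 197] [314.67005076 177.30456853]
{'topred': array([359.02040816, 206.13265306]), 'topgold': array([299.94570136, 190.12669683]), 'sidered': array([317.30434783, 197.47826087]), 'sidegold': array([314.67005076, 177.30456853])}
ball [504.94058701 -76.72673722 281.21544827] [504.42855927 -76.68991857 279.        ]
```

View pics/tc.png

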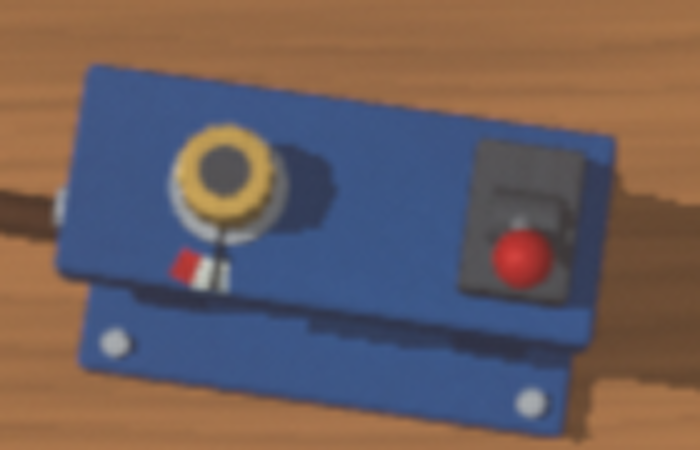

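View pics/sc.png

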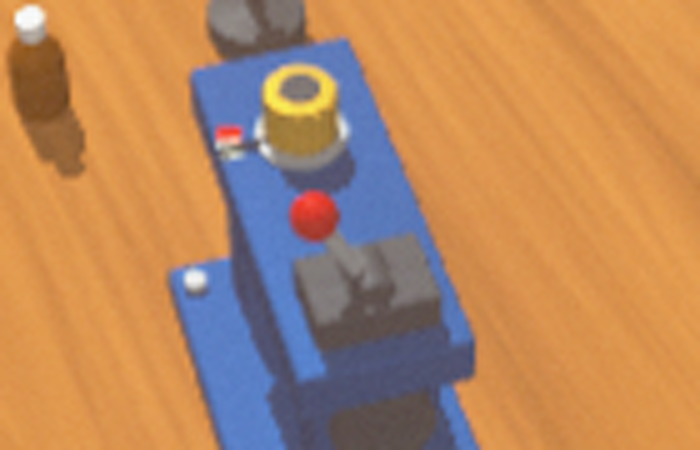

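The enlarged crops show the dial's dark cap centre at about (299.6,188.8) in the top view and (314.4,172.2) in the side view. The yoke corners in the top view show a slight mill yaw. I'll fit the mill pose from the dial, ball and corners.

Run:
```python
from h import *
from scipy.optimize import least_squares
f=lambda x,y:((x+.5)/5-.5+255,(y+.5)/5-.5+155)
obs=[("top",f(225,171),(0,50,238)),("side",f(299,89),(0,50,238)),("top",(359.02,206.13),(-31.2,-85,280)),("side",(317.3,197.5),(-31.2,-85,280))]
for p,q in (((92,65),(50,125)),((615,137),(50,-125)),((592,350),(-50,-125)),((58,277),(-50,125))): obs.append(("top",f(*p),(*q,200)))
for p,q in (((192,70),(-50,125)),((348,40),(50,125)),((473,340),(50,-125)),((300,380),(-50,-125))): obs.append(("side",f(*p),(*q,200)))
def W(p,m):
    c,s=np.cos(p[2]),np.sin(p[2]); return np.array([p[0]+c*m[0]-s*m[1],p[1]+s*m[0]+c*m[1],m[2]])
r=lambda p:np.concatenate([proj(c,W(p,m))-np.array(o) for c,o,m in obs])
s=least_squares(r,[520,0,0],loss="soft_l1");p=s.x
print(p,np.degrees(p[2]));print(r(p).reshape(-1,2).round(1))
print("dial",W(p,(0,50,238)),"tri",tri(obs[0][1],obs[1][1]),"ball",W(p,(-31.2,-85,279)))
d=W(p,(0,50,238))
for a in range(-90,91,15):
    t=p[2]+np.radians(a); y=np.array([np.cos(t),np.sin(t),0]);z=np.array([0,0,-1.]);x=np.cross(y,z)
    q=ctrl.ik([d[0],d[1],208],np.c_[x,y,z]); print(a,None if q is None else np.round(q,1))
```

```text
[ 5.45054960e+02  1.70150031e+00 -1.55951803e-01] -8.935380116579534
[[ 0.2 -0.2]
 [-0.5  0.1]
 [ 0.4  1.5]
 [-1.6  1.1]
 [-1.  -1.1]
 [ 1.2 -1. ]
 [ 0.5 -1. ]
 [-1.  -1.4]
 [-1.6 -0.4]
 [-0.6 -1.2]
 [ 0.7  0.1]
 [-0.7  0.8]]
dial [552.82098083  51.0947075  238.        ] tri [553.46346537  51.3804084  237.44658839] ball [501.03136264 -77.42095477 279.        ]
-90 [-6.2 15.8 88.2 -0.  76.  92.7]
-75 [-6.2 15.8 88.2 -0.  76.  77.7]
-60 [-6.2 15.8 88.2 -0.  76.  62.7]
-45 [-6.2 15.8 88.2 -0.  76.  47.7]
-30 [-6.2 15.8 88.2 -0.  76.  32.7]
-15 [-6.2 15.8 88.2 -0.  76.  17.7]
0 [-6.2 15.8 88.2 -0.  76.   2.7]
15 [ -6.2  15.8  88.2  -0.   76.  -12.3]
30 [ -6.2  15.8  88.2  -0.   76.  -27.3]
45 [ -6.2  15.8  88.2  -0.   76.  -42.3]
60 [ -6.2  15.8  88.2  -0.   76.  -57.3]
75 [ -6.2  15.8  88.2  -0.   76.  -72.3]
90 [ -6.2  15.8  88.2  -0.   76.  -87.3]
```

```bash
cat >> h.py <<'E'
D=np.array([553.1,51.2]); YAW=-0.156
def rot(a):
    t=YAW+np.radians(a); y=np.array([np.cos(t),np.sin(t),0]);z=np.array([0,0,-1.]);return np.c_[np.cross(y,z),y,z]
def st(n=1):
    r=[readout.read_state() for _ in range(1)]; return r[0]
def show(tag):
    s=readout.read_state(); Rm=s["ee_rot"]
    print(tag,"t%.2f"%s["time_s"],"j6 %.2f"%s["joint_positions"][5],"tcp",s["tcp_pos"].round(1),"Ftool",(Rm.T@s["wrist_force"]).round(2),"T",s["ft_torque"].round(3),"op %.1f gf %.1f"%(s["opening"],s["grip_force"])); return s
E
python3 - <<'E'
from h import *
p=readout.read_state()["tcp_pos"]
ctrl.movel([p[0],p[1],330],feed=250)
ctrl.reach([*D,320],rot(75)); show("above")
print(ctrl.movel([*D,208],feed=120,f_stop=6)); ctrl.sleep(.2); show("down")
ctrl.close_gripper(); ctrl.sleep(.3); show("closed")
ctrl.sleep(.05); show("closed")
E
```

```text
above t3.68 j6 -72.27 tcp [552.9  52.2 320.1] Ftool [ 0.55 -0.38 -0.22] T [-0.007  0.023 -0.014] op 92.8 gf 0.0
False
down t4.97 j6 -72.28 tcp [553.5  51.1 208.7] Ftool [ 0.32  0.18 -0.59] T [-0.053 -0.024  0.031] op 93.0 gf 0.0
closed t6.12 j6 -72.28 tcp [553.   51.1 208. ] Ftool [-0.38 -1.26  0.09] T [-0.138  0.052  0.022] op 41.5 gf 30.0
closed t6.17 j6 -72.28 tcp [553.1  51.1 208. ] Ftool [-0.8  -1.52  0.14] T [-0.082  0.019  0.005] op 41.5 gf 30.0
```

```bash
cat >> h.py <<'E'
def tz(n=4):
    v=[]
    for _ in range(n): v.append(readout.read_state()["ft_torque"][2]); ctrl.sleep(.02)
    return np.mean(v)
def turn(q,j6):
    q=np.array(q); q[5]=j6; ctrl.movej(q)
E
python3 - <<'E'
from h import *
q=readout.read_state()["joint_positions"].copy(); j0=q[5]; L=[]
b=tz(6); print("bias",b)
j=j0
for i in range(20):
    j+=3; turn(q,j); t=tz(); L.append((round(j-j0,1),round(float(t),3)))
    if t>0.26: break
print(L); show("end")
E
```

```text
bias -0.006929465764191981
[(np.float64(3.0), 0.118), (np.float64(6.0), 0.097), (np.float64(9.0), 0.067), (np.float64(12.0), -0.029), (np.float64(15.0), -0.03), (np.float64(18.0), -0.061), (np.float64(21.0), -0.116), (np.float64(24.0), -0.145), (np.float64(27.0), 0.135), (np.float64(30.0), 0.126), (np.float64(33.0), 0.093), (np.float64(36.0), 0.034), (np.float64(39.0), -0.017), (np.float64(42.0), -0.058), (np.float64(45.0), -0.081), (np.float64(48.0), -0.127), (np.float64(51.0), -0.07), (np.float64(54.0), 0.17), (np.float64(57.0), 0.092), (np.float64(60.0), 0.036)]
end t12.61 j6 -12.40 tcp [553.   51.1 208. ] Ftool [-1.26 -1.13  1.07] T [-0.415  0.215  0.08 ] op 41.6 gf 30.0
```

Run:
```python
from h import *
q=readout.read_state()["joint_positions"].copy(); j0=-72.28; L=[]
j=-12.28
for i in range(30):
    j+=2.5; turn(q,j); t=tz(); L.append((round(float(j-j0),1),round(float(t),3)))
    if t>0.22 or j-j0>135: break
print(L); show("end")
```

```text
[(62.5, 0.012), (65.0, -0.012), (67.5, -0.044), (70.0, -0.077), (72.5, -0.094), (75.0, -0.146), (77.5, 0.03), (80.0, 0.243)]
end t15.14 j6 7.61 tcp [553.   51.1 208. ] Ftool [-2.95 -0.68  0.77] T [-0.429  0.368  0.306] op 41.2 gf 30.0
```

Run:
```python
from h import *
q=readout.read_state()["joint_positions"].copy(); j0=-72.28; L=[]
turn(q,j0+82); print("82:",tz(6))
turn(q,j0+77.1); ctrl.sleep(.5); print("zero",tz(6)); 
for a in (*np.arange(74,2,-3.),0):
    turn(q,j0+a); L.append((float(a),round(float(tz()),3)))
print(L); ctrl.sleep(.5); show("3 open")
```

```text
82: 0.2745805823173264
zero -0.019712833906879734
[(74.0, -0.156), (71.0, -0.093), (68.0, -0.042), (65.0, -0.014), (62.0, 0.019), (59.0, 0.065), (56.0, 0.128), (53.0, 0.169), (50.0, -0.107), (47.0, -0.115), (44.0, -0.071), (41.0, -0.052), (38.0, -0.017), (35.0, 0.043), (32.0, 0.09), (29.0, 0.122), (26.0, 0.059), (23.0, -0.161), (20.0, -0.087), (17.0, -0.036), (14.0, 0.009), (11.0, 0.032), (8.0, 0.04), (5.0, 0.083), (0.0, 0.035)]
3 open t24.76 j6 -72.26 tcp [553.   51.2 208. ] Ftool [-2.91 -0.46  0.6 ] T [-0.344 -0.457 -0.018] op 41.4 gf 30.0
```

```bash
cat >> h.py <<'E'
def W(x,y,z):
    c,s=np.cos(YAW),np.sin(YAW); return [545.3+c*x-s*y,1.7+s*x+c*y,z]
E
python3 - <<'E'
from h import *
ctrl.ungrasp(); ctrl.sleep(.2); show("open")
ctrl.movel([*readout.read_state()["tcp_pos"][:2],345],feed=150)
ctrl.close_gripper()
ctrl.reach(W(-90,-85,345),rot(90))
print(ctrl.movel(W(-90,-85,271),feed=150,f_stop=6)); ctrl.sleep(.2); show("front")
print(ctrl.movel(W(-30,-85,271),feed=60,f_stop=15)); show("mid")
print(ctrl.movel(W(18,-85,271),feed=50,f_stop=10)); show("pushed")
ctrl.movel(W(-60,-85,290),feed=150); ctrl.movel(W(-110,-85,350),feed=200)
ctrl.reach(W(-230,-85,350),rot(90)); show("away")
for c in ("top","side"):
    im=viewer.get_image(c); cv2.imwrite(f"pics/{c}1.png",cv2.resize(im[150:250,245:405],None,fx=5,fy=5,interpolation=cv2.INTER_CUBIC))
E
```

```text
open t25.92 j6 -72.28 tcp [553.   51.2 208. ] Ftool [-0.09 -0.27  0.87] T [-0.049 -0.057 -0.058] op 92.8 gf 0.0
False
front t29.97 j6 -104.12 tcp [443.9 -68.4 272. ] Ftool [ 0.1  -0.48  0.88] T [ 0.008 -0.038 -0.022] op 0.8 gf 0.0
False
mid t31.12 j6 -102.43 tcp [502.5 -77.6 271. ] Ftool [-0.37  0.81  0.42] T [ 0.004  0.017 -0.006] op 0.5 gf 0.0
True
pushed t31.88 j6 -101.49 tcp [540.9 -83.6 269.7] Ftool [ 2.63  0.17 -0.8 ] T [ 0.008  0.355 -0.013] op 0.3 gf 1.0
away t33.60 j6 -110.78 tcp [305.1 -46.7 349.3] Ftool [-0.29 -0.14  0.22] T [ 0.06  -0.06  -0.051] op 1.0 gf 0.0
```

View pics/top1.png

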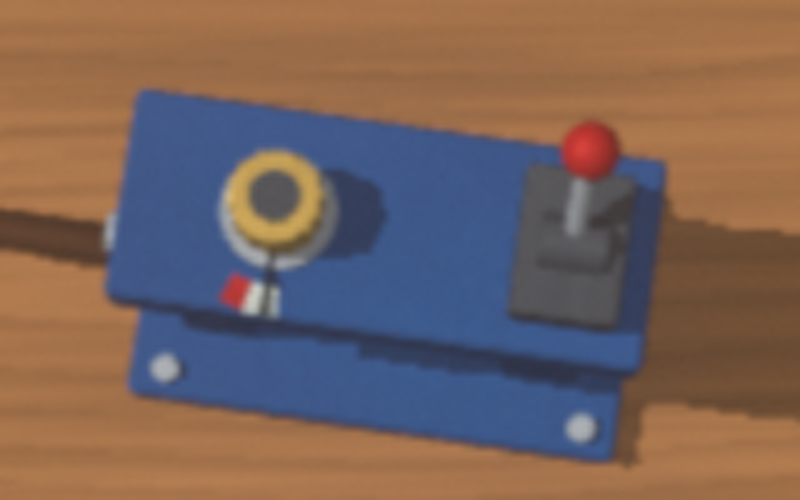

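View pics/side1.png

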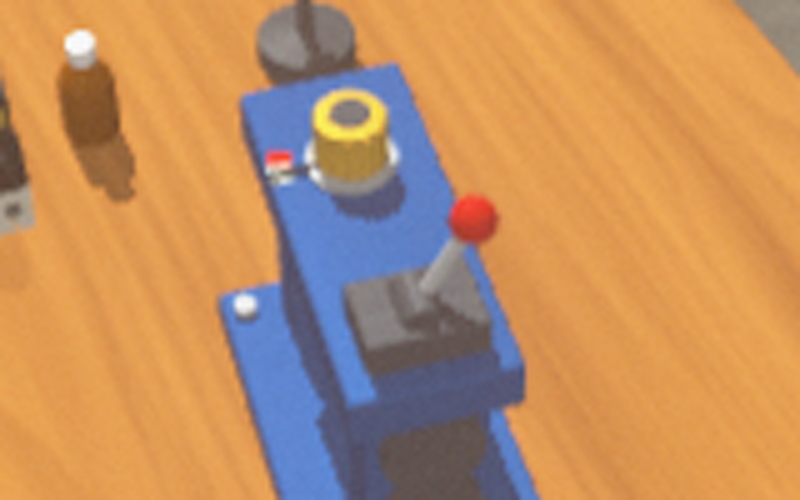

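The ball is now at (363,180) in the top view, leaning to the back, and the pointer lies on white. I'll check the lever angle and hand in.

Run:
```python
from h import *
from bench import sign_off
b=tri((363.1,179.8),(339.2,193.4)); d=b[:2]-np.array(W(0,-85,0)[:2]); x=np.cos(YAW)*d[0]+np.sin(YAW)*d[1]
print(b,x,"lock",0.5+np.arcsin(np.clip(x/65,-1,1)))
if x>24: ctrl.sleep(.3); print(sign_off())
```

```text
[562.38617004 -87.31453807 279.50308054] 30.70870053770359 lock 0.9920589252236058
the job is handed in; nothing more can be done
None
```

I handed the job in: by feel the dial met the rollers and was then opened three clicks, the lock lever is at the back (about 0.99 of 1.0 rad from the pictures), the pointer is on white, and nothing else was touched.

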